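# Hang the draining rack on its two snap hooks

## Robot

A 6-joint arm with a two-finger parallel gripper is mounted at the origin on the work surface. World frame = base frame: x ahead of the robot, y to its left, z up, the work surface at z = 0. Lengths are in m, angles in rad, forces in N, time in s.
With the tool pointing down it reaches from about 0.375 to 0.75 m from the base axis. Payload 9 kg.
Tool frame: the origin (TCP) lies midway between the tips of the shut fingers; the grasp point (between the pads) lies 19 mm behind it; z points along the fingers, y is the direction in which the jaws open and shut (so a half turn about z gives the same grasp; the last joint's range is limited). The gripper opens to 85 mm and grips with 20 to 120 N. Pads are 22 mm wide; open, the fingers measure 114 mm over their backs; the gripper's body (76 mm by 85 mm) begins 54 mm behind the grasp point. The pads swing forward as they close: fully open they stand 13 mm farther back than shut.
Start: joints at [0.922, 0.104, 0.097, 1.564, 0, 1.353], TCP at [0.251, 0.545, 0.231] pointing down, gripper open.
Joint ranges: [-2.99, 2.99], [-0.84, 1.86], [-1.1, 1.16], [-1.84, 2.11], [-1.51, 1.56], [-3.14, 3.14]. Speed limits (rad/s): [2.22, 2.22, 2.57, 3.14, 3.14, 3.14].

## Interface

Orientations are given as a unit quaternion [x, y, z, w].
In Python, from bench import bot gives the robot as it stands.
- The arm moves only by the tool move_arm, never from a script. Its arguments are lists of equal length, an entry for each row: "delta_rot": the turn, a rotation vector about the tool's x, y, z in degrees, a list of three; "offset": the shift along the tool's x, y, z in m, a list of three; "gripper": the opening, from 0 (shut) to 1 (fully open). In form: {"delta_rot": [[rx, ry, rz], ...], "offset": [[tx, ty, tz], ...], "gripper": [gripper, ...]}. A call has 1 to 10 rows; each row shifts and turns the pose as measured when the row begins, along the tool's axes as they then stand; what a row does not reach is not made up. A row lasts 1/8 s, in which the tool goes at most 62.5 mm and 10.7 degrees, less where a joint would pass 70% of its speed; a pose out of reach is approached as far as the arm can. A call with a gripper value outside its range is refused whole. The fingers move at their own pace and stop on an object; the grip force is fixed at half the most. Time passes only in rows, so rows that do not move let the fingers close. It gives the time, the measured TCP pose, the force and the opening at its end, in the units of the state.
- bot.read_state(): the state, without advancing time (a new reading comes with each control period).
- bot.capture(name): name is "side" or "top"; returns the picture (400x640x3 uint8, red, green, blue); there is no depth.
- bot.camera_params(name): a dict with "vfov" (degrees; the focal length in pixels is half the picture's height over the tangent of half this angle, whatever the lens; pixels are square), "cx", "cy" (the principal point, pixels), "cam_to_world" (4x4, takes a point from camera to world coordinates). Camera axes: x right, y down, z forward; pixel columns grow to the right and rows downward; lengths in m; the calibration is good to about 2 mm. A picture is of the moment at which its call begins. camera_params takes no time and is no camera call.
- bot.close_job(): hands the job in, once; it reports no verdict.
The state is a dict: "t": time; "joint_positions": joint angles; "qd": joint speeds; "joint_torque": joint torques, N m; "ee_pos": TCP position; "ee_rot": TCP orientation; "ft_force": force on the tool from outside, world axes, zero at the start; "ft_torque": the same for the moment, N m; "opening": opening from 0.0 (shut) to 1.0 (fully open).
Only numpy, scipy, OpenCV 4.12 (cv2) and the standard library are available. Lean on these libraries where they do the work, as an engineer would, in place of code of your own. Each camera call takes 0.05 s, during which the arm holds its last target.

## Task

Lift the wire draining rack out of the white draining stand and hang it by its top bar on the two snap hooks of the drying stand: press gently until the bar bears on the bottom of both hooks and both orange keepers have sprung shut over it. Before you let go, pull the bar up lightly but firmly enough to feel both keepers hold it, set it back down until it bears on the bottom of both hooks again, then release it. Never force the hooks, and leave the cups and the jar where they are.

Things in the scene. Friction and masses are not known exactly. Their poses are not given: they have to be found in the camera images.
- rack: flat chromed wire rack, 346 mm wide, 184 mm high, about 0.6 kg (varies), standing upright in the draining stand, free to lean a few degrees. Origin: middle of its top bar, 180 mm above its underside. z up, x across its face, y along the bar, which is round, 8 mm thick, and ends at y = +-169 mm; the whole rim is 8 mm thick
- rack_bar (a point): middle of the rack's top bar, where to grip it from above (same point and axes as rack). 4 mm wires hang from the bar at y = +-13, 39, 65, 91, 117 and 143 mm; the 22 mm gaps between them centred at y = +-104 mm lie over the two hooks when the rack is centred between them
- hook_left: snap hook of 8 mm rod, open upward, on the left (+y) post. Its stem slides in a screw clamp and is set by hand: this is the clamp's pose, with the origin at the MIDDLE setting of the seat (the bar's axis at the bottom of the hook); the true seat is up to 8 mm above or below it, differently at each hook, and not measured. x points from the hook's tip to the post, z up
- hook_right: the same on the right (-y) post, 208 mm away. Origins 226 to 230 mm above the table. From the true seat: throat x = -7.5 (tip side) to +7.5 mm (shank side); tip leans out to x = -23 mm, top at z = 37 mm; shank turns back at z = 31 mm. So bring the bar in over the tips, towards +x, its axis 43 mm or more above the higher seat, each hook in a gap between wires, then go down
- keeper_left (a joint): orange sprung keeper across the left hook's throat, hinged on the shank side. 0 = shut; it swings only inward and down, to 1.5 rad. The bar meets it with its axis 27 mm above the true seat; pushing past takes about 4 to 10 N a hook, more than the rack's weight; it springs shut when the bar is within about 2 mm of the seat
- keeper_right (a joint): the same keeper on the right hook. A shut keeper stops the bar from being lifted out: the bar's axis is then 15 mm above the true seat. Hooks, stems and shut keepers are rigid. Each hook is meant for a load below 15 N, pressing or pulling; 2 to 10 N on each keeper is a good check. The rack can tilt in a light grip when one hook is lower than the other
- dry_stand: the drying stand: grey base plate (140 x 290 x 10 mm) fixed to the table with two steel posts 14 mm thick, 255 mm high, at x = 55 mm, y = +-104 mm. The origin is on the table below the middle of the line joining the hooks; y runs along that line, x points from the hooks' tips to the posts
- drainer: white draining stand fixed to the table, 130 x 310 mm. The origin is on the table under its middle; y runs along the slot. Its floor is 12 mm up; steel prongs to 83 mm above the table keep the rack's foot in an 11 mm slot along y, so the rack must be lifted straight up by 75 mm to be free
- purple_cup_mid (a point): purple plastic cup, 74 mm wide, 95 mm high, standing behind the drying stand; point at its middle, half-way up
- green_cup_mid (a point): green plastic cup, same size, standing behind the draining stand; point at its middle
- jar_mid (a point): small glass jar with a blue lid, 56 mm wide, 62 mm high, standing in front of the drying stand; point at its middle

How it is judged:
By the outcome, as a careful person would: the job done as asked, in the order asked, and still so for the second after the job is handed in, with the robot touching nothing.
It also fails if it takes over 72 s, if anything falls off the work surface, if the arm or the gripper's body presses on something with over 40 N, if the wrist force passes 120 N, or if a joint passes its speed limit or range.

## Working session

There is one attempt and no reset: what is moved stays moved. The work goes in short steps, Python scripts to look and compute and a tool call to move; the robot and the scene stay as the last step left them, time stands still between calls to the robot, and variables do not carry over. Pictures are saved under pics/ and viewed, and the job is handed in when it is done.

Besides the shell and the picture viewer there is one more tool, called in YAML: its name, and indented under it one key for each argument. move_arm: Moves the arm, as the interface text tells. Its arguments: {"type":"object","properties":{"delta_rot":{"type":"array"},"offset":{"type":"array"},"gripper":{"type":"array"}},"required":["delta_rot","offset","gripper"]}

```bash
ls; mkdir -p pics; python3 - <<'E'
from bench import bot
import cv2, json
s=bot.read_state(); print({k:(s[k] if not hasattr(s[k],'tolist') else s[k].tolist()) for k in s})
for n in ("side","top"):
    im=bot.capture(n); cv2.imwrite(f"pics/{n}0.png",im[:,:,::-1]); print(n,im.shape,bot.camera_params(n))
E
```

```text
pics
{'t': 0.0, 'joint_positions': [0.9223161919254484, 0.1047150891349427, 0.09645121138383718, 1.5638860252700875, 1.448783592334297e-05, 1.3530673411709393], 'qd': [0.0009552546106144605, 0.0012715576936921423, -0.00045217928564883416, 0.00018726321499559854, -0.00013536966491687437, 0.0009014452769352208], 'joint_torque': [-0.0015812288984307088, -55.69322347640991, 50.364829301834106, 0.017187497578561306, -0.0005552930633712094, -3.023171984750661e-05], 'ee_pos': [0.2503286636577504, 0.5449175744376815, 0.2305031370527103], 'ee_rot': [0.21371429662447758, 0.9768959726213177, -0.0006112581004723744, -0.00029061673914411055], 'ft_force': [-0.6805433716767273, 0.3090602920322175, -0.9317516995811493], 'ft_torque': [0.01168929297603284, -0.03093995073930453, 0.020892650846731906], 'opening': 1.0000037835577253}
side (400, 640, 3) {'vfov': 56.401691279397326, 'cx': 326.80198626750376, 'cy': 197.8127582581233, 'cam_to_world': array([[-0.99974362,  0.00312324,  0.02242624,  0.54793171],
       [-0.01495005,  0.65280781, -0.75737603,  0.70992477],
       [-0.01700549, -0.75751713, -0.65259375,  0.7773453 ],
       [ 0.        ,  0.        ,  0.        ,  1.        ]])}
top (400, 640, 3) {'vfov': 43.4111483090027, 'cx': 323.3155549437296, 'cy': 197.35255368313415, 'cam_to_world': array([[-6.47561969e-03, -9.84185894e-01,  1.77020318e-01,
         3.42810396e-01],
       [-9.99978536e-01,  6.54980731e-03, -1.65250711e-04,
         4.96651270e-03],
       [-9.96811551e-04, -1.77017588e-01, -9.84207183e-01,
         1.33489997e+00],
       [ 0.00000000e+00,  0.00000000e+00,  0.00000000e+00,
         1.00000000e+00]])}
```

View pics/side0.png

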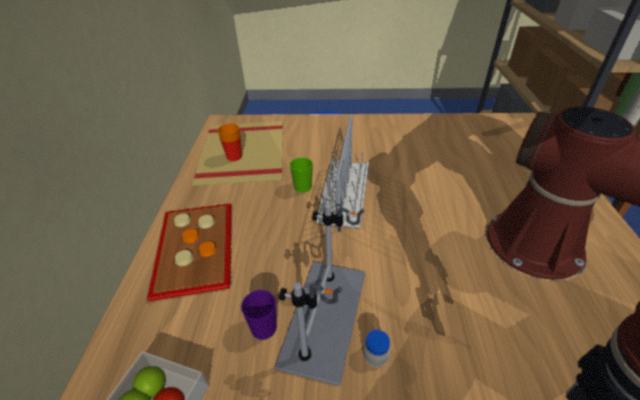

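View pics/top0.png

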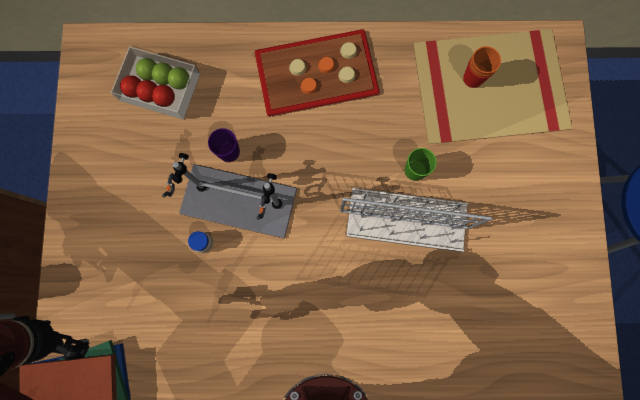

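```bash
python3 - <<'E'
import cv2
t=cv2.imread("pics/top0.png"); s=cv2.imread("pics/side0.png")
r=lambda im,a,b,c,d,k,n: cv2.imwrite(n,cv2.resize(im[b:d,a:c],None,fx=k,fy=k,interpolation=cv2.INTER_CUBIC))
r(t,150,140,310,250,5,"pics/t_dry.png"); r(t,320,160,570,260,3.2,"pics/t_rack.png")
r(s,260,180,400,390,2.8,"pics/s_dry.png"); r(s,270,110,400,240,4.5,"pics/s_rack.png")
E
```

```text
(no output)
```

View pics/t_dry.png

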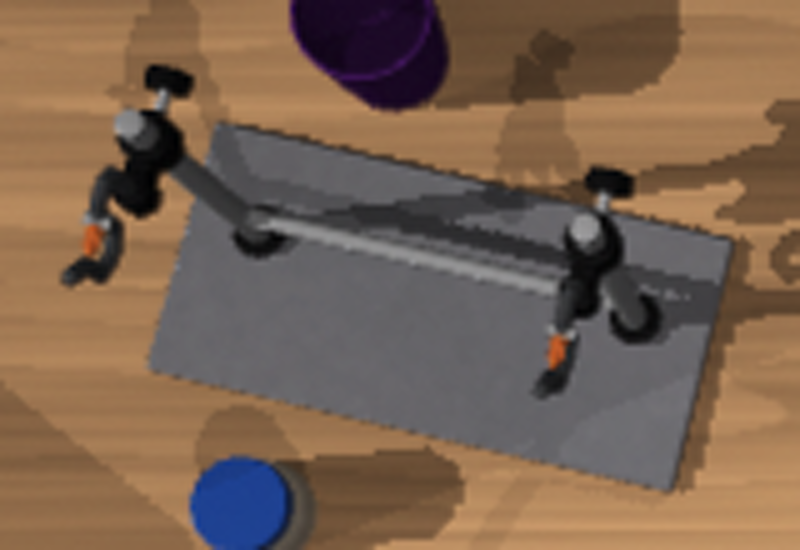

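View pics/t_rack.png

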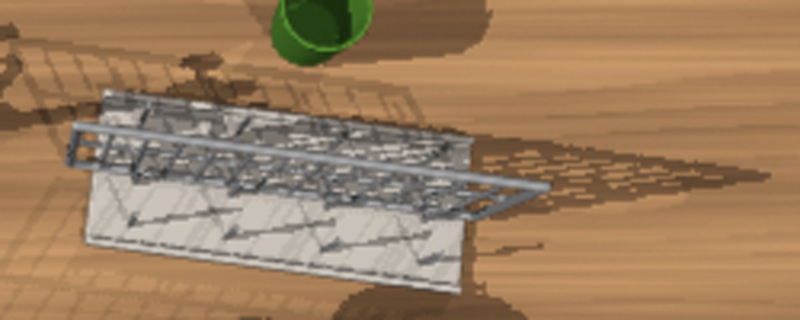

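View pics/s_dry.png

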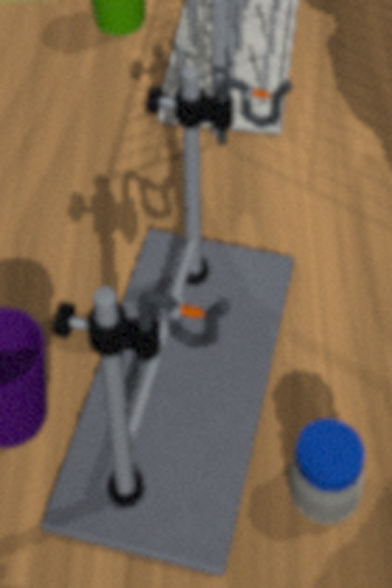

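View pics/s_rack.png

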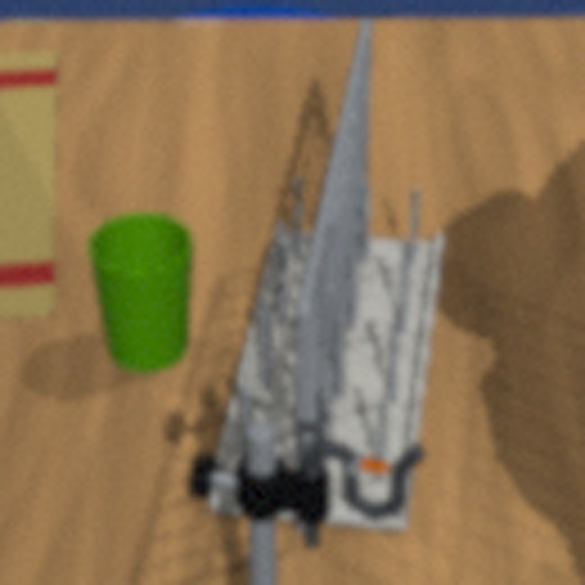

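```bash
cat > h.py <<'E'
import numpy as np
from bench import bot
def cam(n):
    p=bot.camera_params(n); f=200/np.tan(np.radians(p['vfov'])/2); return p,f
def ray(n,uv):
    p,f=cam(n); T=p['cam_to_world']; d=np.array([(uv[0]-p['cx'])/f,(uv[1]-p['cy'])/f,1]); return T[:3,3],T[:3,:3]@d
def onz(n,uv,z):
    o,d=ray(n,uv); return o+d*(z-o[2])/d[2]
def proj(n,P):
    p,f=cam(n); T=p['cam_to_world']; c=T[:3,:3].T@(np.asarray(P)-T[:3,3]); return np.array([p['cx']+f*c[0]/c[2],p['cy']+f*c[1]/c[2]])
def tri(uvt,uvs):
    o1,d1=ray('top',uvt);o2,d2=ray('side',uvs)
    A=np.stack([d1,-d2],1); k=np.linalg.lstsq(A,o2-o1,rcond=None)[0]
    a,b=o1+k[0]*d1,o2+k[1]*d2; return (a+b)/2,np.linalg.norm(a-b)
E
python3 - <<'E'
from h import *
np.set_printoptions(precision=4,suppress=True)
for l in ([(193.6,164.6),(296.6,187.6),(284.4,238.4),(180,214)],):
    P=[onz('top',q,.01) for q in l]; print(np.array(P)); print([np.linalg.norm(P[i]-P[(i+1)%4]) for i in range(4)], sum(P)/4)
S=[(260+152/2.8,180+230/2.8),(260+293/2.8,180+258/2.8),(260+222/2.8,180+572/2.8),(260+44/2.8,180+527/2.8)]
P=[onz('side',q,.01) for q in S]; print(np.array(P)); print([np.linalg.norm(P[i]-P[(i+1)%4]) for i in range(4)], sum(P)/4)
D=[(320+a/3.2,160+b/3.2) for a,b in [(103,92),(472,135),(460,292),(86,243)]]
P=[onz('top',q,.012) for q in D]; print('drainer',np.array(P)); print([np.linalg.norm(P[i]-P[(i+1)%4]) for i in range(4)], sum(P)/4)
B=[onz('top',(320+a/3.2,160+b/3.2),.192) for a,b in [(75,125),(549,187)]]; print('bar',B,np.linalg.norm(B[0]-B[1]),(B[0]+B[1])/2, np.degrees(np.arctan2(*( (B[0]-B[1])[[0,1]]))))
# post tops, keepers
Lp=tri((150+130/5,140+122/5),(260+105/2.8,180+293/2.8)); Rp=tri((150+586/5,140+228/5),(270+262/4.5,110+430/4.5));print('posts',Lp,Rp)
Lk=tri((150+92/5,140+240/5),(260+193/2.8,180+312/2.8)); Rk=tri((150+557/5,140+352/5),(270+374/4.5,110+466/4.5));print('keep',Lk,Rk, np.linalg.norm(Lk[0]-Rk[0]))
E
```

```text
[[0.6737 0.3559 0.01  ]
 [0.6082 0.0764 0.01  ]
 [0.4717 0.1082 0.01  ]
 [0.5386 0.3868 0.01  ]]
[np.float64(0.28707139058319425), np.float64(0.14022390262939813), np.float64(0.28654992804393087), np.float64(0.13859867923101515)] [0.573  0.2318 0.01  ]
[[0.6033 0.0783 0.01  ]
 [0.4732 0.1107 0.01  ]
 [0.5409 0.389  0.01  ]
 [0.6718 0.3579 0.01  ]]
[np.float64(0.13408839154080887), np.float64(0.2863952879877163), np.float64(0.13453266556294788), np.float64(0.2878822342279872)] [0.5723 0.234  0.01  ]
drainer [[ 0.6037 -0.0729  0.012 ]
 [ 0.5651 -0.3801  0.012 ]
 [ 0.4346 -0.3628  0.012 ]
 [ 0.4769 -0.0567  0.012 ]]
[np.float64(0.3096482775542138), np.float64(0.13160418014958336), np.float64(0.30895415692406386), np.float64(0.1278170366168689)] [ 0.5201 -0.2181  0.012 ]
bar [array([ 0.5441, -0.0417,  0.192 ]), array([ 0.4967, -0.3807,  0.192 ])] 0.3423308485257097 [ 0.5204 -0.2112  0.192 ] 7.953970616516679
posts (array([0.6124, 0.3295, 0.2565]), np.float64(0.0009056119132975634)) (array([0.5633, 0.1278, 0.2546]), np.float64(0.001600910867774991))
keep (array([0.5592, 0.3435, 0.2573]), np.float64(0.000937848311947589)) (array([0.5107, 0.141 , 0.2436]), np.float64(0.00027906302035441284)) 0.20868095388274993
```

```bash
python3 - <<'E'
from h import *
import cv2
np.set_printoptions(precision=4,suppress=True)
C={}
for n,bx in (('top',[(165,170,185,205),(255,200,268,218)]),('side',[(318,283,340,300),(345,205,362,220)])):
    im=cv2.imread(f"pics/{n}0.png").astype(float); b,g,r=cv2.split(im)
    w=np.clip(r-np.maximum(g,b)*1.3-20,0,None)
    for i,(x0,y0,x1,y1) in enumerate(bx):
        s=w[y0:y1,x0:x1]; Y,X=np.mgrid[y0:y1,x0:x1]
        m=s>0.4*s.max(); s=s*m; ys,xs=np.where(m)
        C[n,i]=((X*s).sum()/s.sum(),(Y*s).sum()/s.sum()); print(n,i,C[n,i],m.sum(),(xs.min()+x0,ys.min()+y0,xs.max()+x0,ys.max()+y0))
for i in (0,1): print(tri(C['top',i],C['side',i]))
print('jar',onz('top',(198,241.5),.062),'purple rim',onz('top',(223,144),.095),'green',onz('top',(421,163),.095))
# project bar mid into side for sanity
for y in(.169,-.169):
    c=np.array([.5204,-.2112,.192])+y*np.array([.138,.9904,0]); print(proj('side',c),proj('top',c))
E
```

```text
top 0 (np.float64(167.8126165847041), np.float64(187.47091741563509)) 14 (np.int64(167), np.int64(185), np.int64(169), np.int64(190))
top 1 (np.float64(260.8653272641658), np.float64(209.8257730340606)) 16 (np.int64(260), np.int64(207), np.int64(262), np.int64(213))
side 0 (np.float64(328.1291124433397), np.float64(290.8719110981138)) 19 (np.int64(325), np.int64(289), np.int64(331), np.int64(292))
side 1 (np.float64(352.60914051841746), np.float64(213.00068212824013)) 6 (np.int64(351), np.int64(212), np.int64(354), np.int64(214))
(array([0.5602, 0.3441, 0.2596]), np.float64(0.0003787636127135294))
(array([0.5118, 0.1419, 0.246 ]), np.float64(4.598334523362092e-05))
jar [0.4602 0.3231 0.062 ] purple rim [0.7061 0.2603 0.095 ] green [ 0.6528 -0.2437  0.095 ]
[336.7577 178.7651] [344.3695 199.1968]
[350.6518 115.0827] [490.6205 218.2717]
```

```bash
cat >> h.py <<'E'
from scipy.spatial.transform import Rotation as Rn, Slerp
np.set_printoptions(precision=4,suppress=True)
def Rt(yaw_deg,tilt=0):
    # tool y along rack x (yaw), tool x along rack +y, z down; tilt>0 : +y end of the rack higher
    a=np.radians(yaw_deg); y=np.array([np.cos(a),np.sin(a),0]); x=np.array([-y[1],y[0],0]); z=np.array([0,0,-1.])
    return Rn.from_matrix(np.stack([x,y,z],1))*Rn.from_rotvec([0,np.radians(tilt),0])
def plan(p,R,n,p0=None,R0=None):
    s=bot.read_state()
    p0=np.array(s['ee_pos']) if p0 is None else p0; R0=Rn.from_quat(s['ee_rot']) if R0 is None else R0
    d=(R0.inv()*R).as_rotvec()/n
    Rc=R0
    for i in range(n):
        o=Rc.inv().apply((np.array(p)-p0)/n); print(i,'rot',np.degrees(d).round(2).tolist(),'off',o.round(4).tolist()); Rc=Rc*Rn.from_rotvec(d)
    return np.array(p),R
def st():
    s=bot.read_state(); R=Rn.from_quat(s['ee_rot']); m=R.as_matrix()
    print('t',round(s['t'],2),'p',np.array(s['ee_pos']),'yaw',np.degrees(np.arctan2(m[1,1],m[0,1])).round(2),'xz',np.degrees(np.arcsin(m[2,0])).round(2),'yz',np.degrees(np.arcsin(m[2,1])).round(2),'F',np.array(s['ft_force']),'M',np.array(s['ft_torque']),'op',round(s['opening'],3))
E
python3 - <<'E'
from h import *
st(); R=Rt(-7.95); print(np.degrees(np.arcsin(Rt(0,5).as_matrix()[2,0])))
s=bot.read_state();R0=Rn.from_quat(s['ee_rot'])
p,_=plan([.27,.5,.36],R0,3)
plan([.5204,-.2112,.30],R,13,p,R0)
E
```

```text
t 0.1 p [0.2504 0.5449 0.2306] yaw 65.32 xz 0.01 yz -0.07 F [-0.4804  0.0812 -0.0098] M [-0.0044  0.0266 -0.0535] op 1.004
5.000000000000001
0 rot [0.0, 0.0, 0.0] off [-0.0122, -0.0109, -0.0431]
1 rot [0.0, 0.0, 0.0] off [-0.0122, -0.0109, -0.0431]
2 rot [0.0, 0.0, 0.0] off [-0.0122, -0.0109, -0.0431]
0 rot [-0.01, 0.0, 5.64] off [-0.0403, -0.0417, 0.0047]
1 rot [-0.01, 0.0, 5.64] off [-0.0442, -0.0375, 0.0046]
2 rot [-0.01, 0.0, 5.64] off [-0.0477, -0.033, 0.0046]
3 rot [-0.01, 0.0, 5.64] off [-0.0507, -0.0281, 0.0046]
4 rot [-0.01, 0.0, 5.64] off [-0.0532, -0.023, 0.0046]
5 rot [-0.01, 0.0, 5.64] off [-0.0552, -0.0177, 0.0046]
6 rot [-0.01, 0.0, 5.64] off [-0.0567, -0.0122, 0.0046]
7 rot [-0.01, 0.0, 5.64] off [-0.0576, -0.0065, 0.0046]
8 rot [-0.01, 0.0, 5.64] off [-0.058, -0.0008, 0.0046]
9 rot [-0.01, 0.0, 5.64] off [-0.0578, 0.0049, 0.0046]
10 rot [-0.01, 0.0, 5.64] off [-0.057, 0.0105, 0.0046]
11 rot [-0.01, 0.0, 5.64] off [-0.0557, 0.0161, 0.0046]
12 rot [-0.01, 0.0, 5.64] off [-0.0539, 0.0215, 0.0046]
```

move_arm:
  delta_rot:
    - [0, 0, 0]
    - [0, 0, 0]
    - [0, 0, 0]
    - [0, 0, 5.6]
    - [0, 0, 5.6]
    - [0, 0, 5.6]
    - [0, 0, 5.6]
    - [0, 0, 5.6]
    - [0, 0, 5.6]
    - [0, 0, 5.6]
  offset:
    - [-0.012, -0.011, -0.043]
    - [-0.012, -0.011, -0.043]
    - [-0.012, -0.011, -0.043]
    - [-0.04, -0.042, 0.004]
    - [-0.044, -0.037, 0.004]
    - [-0.048, -0.033, 0.004]
    - [-0.051, -0.028, 0.004]
    - [-0.053, -0.023, 0.004]
    - [-0.055, -0.018, 0.004]
    - [-0.057, -0.012, 0.004]
  gripper: [1, 1, 1, 1, 1, 1, 1, 1, 1, 1]

```text
t: 1.35
ee_pos: [0.4047, 0.1067, 0.3324]
ee_rot: [0.535, 0.845, -0.003, 0.0]
ft_force: [1.5, -0.4, 0.5]
opening: 0.997
```

```bash
python3 -c "
from h import *
st(); plan([.5204,-.2112,.30],Rt(-7.95),10)"
```

```text
t 1.35 p [0.4047 0.1067 0.3324] yaw 25.31 xz -0.19 yz -0.23 F [ 1.4865 -0.4462  0.5095] M [-0.0546 -0.0665  0.0123] op 0.997
0 rot [-0.02, 0.03, 3.33] off [-0.0337, -0.0031, 0.0034]
1 rot [-0.02, 0.03, 3.33] off [-0.0338, -0.0012, 0.0034]
2 rot [-0.02, 0.03, 3.33] off [-0.0338, 0.0008, 0.0033]
3 rot [-0.02, 0.03, 3.33] off [-0.0337, 0.0028, 0.0033]
4 rot [-0.02, 0.03, 3.33] off [-0.0335, 0.0047, 0.0033]
5 rot [-0.02, 0.03, 3.33] off [-0.0332, 0.0066, 0.0033]
6 rot [-0.02, 0.03, 3.33] off [-0.0327, 0.0086, 0.0033]
7 rot [-0.02, 0.03, 3.33] off [-0.0322, 0.0104, 0.0033]
8 rot [-0.02, 0.03, 3.33] off [-0.0315, 0.0123, 0.0033]
9 rot [-0.02, 0.03, 3.33] off [-0.0307, 0.0141, 0.0033]
```

move_arm:
  delta_rot:
    - [0, 0, 4.2]
    - [0, 0, 4.2]
    - [0, 0, 4.2]
    - [0, 0, 4.2]
    - [0, 0, 4.2]
    - [0, 0, 4.2]
    - [0, 0, 4.2]
    - [0, 0, 4]
    - [0, 0, 0]
  offset:
    - [-0.042, -0.003, 0.004]
    - [-0.042, 0, 0.004]
    - [-0.042, 0.002, 0.004]
    - [-0.042, 0.005, 0.004]
    - [-0.041, 0.008, 0.004]
    - [-0.041, 0.011, 0.004]
    - [-0.04, 0.014, 0.004]
    - [-0.04, 0.016, 0.004]
    - [0, 0, 0]
  gripper: [1, 1, 1, 1, 1, 1, 1, 1, 1]

```text
t: 2.48
ee_pos: [0.516, -0.2279, 0.2961]
ee_rot: [0.764, 0.645, -0.003, -0.002]
ft_force: [-0.2, 1.1, 0.2]
opening: 0.999
```

```bash
python3 - <<'E'
from h import *
import cv2
st(); plan([.5204,-.2112,.173],Rt(-7.95),1)
im=bot.capture('side'); cv2.imwrite('pics/s1.png',cv2.resize(im[80:260,250:430,::-1],None,fx=3.2,fy=3.2,interpolation=cv2.INTER_CUBIC))
E
```

```text
t 2.48 p [ 0.516  -0.2279  0.2961] yaw -9.67 xz -0.15 yz -0.36 F [-0.2244  1.136   0.2314] M [-0.0394 -0.0148  0.0269] op 0.999
0 rot [-0.36, 0.15, -1.72] off [0.0175, 0.0023, 0.123]
```

View pics/s1.png

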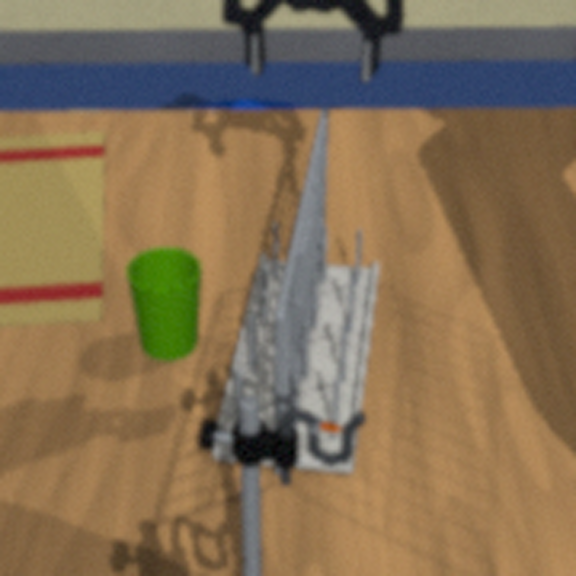

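move_arm:
  delta_rot:
    - [-0.3, 0.1, -1.7]
    - [0, 0, 0]
    - [0, 0, 0]
    - [0, 0, 0]
    - [0, 0, 0]
  offset:
    - [0.017, 0.002, 0.03]
    - [0, 0, 0.03]
    - [0, 0, 0.03]
    - [0, 0, 0.03]
    - [0, 0, 0]
  gripper: [1, 1, 1, 1, 1]

```text
t: 3.15
ee_pos: [0.5203, -0.2045, 0.1755]
ee_rot: [0.751, 0.66, 0.0, 0.001]
ft_force: [-0.2, -0.3, 1.0]
opening: 1.002
```

```bash
python3 - <<'E'
from h import *
st(); plan([.5204,-.2112,.173],Rt(-7.95),1)
E
```

```text
t 3.15 p [ 0.5203 -0.2045  0.1755] yaw -7.36 xz -0.02 yz 0.08 F [-0.1584 -0.3409  0.9721] M [-0.011  -0.017   0.0133] op 1.002
0 rot [0.08, 0.02, 0.59] off [-0.0066, 0.001, 0.0025]
```

move_arm:
  delta_rot:
    - [0, 0, 0.6]
    - [0, 0, 0]
    - [0, 0, 0]
  offset:
    - [-0.0065, 0.001, 0.002]
    - [0, 0, 0]
    - [0, 0, 0]
  gripper: [1, 1, 1]

```text
t: 3.52
ee_pos: [0.5218, -0.2116, 0.1776]
ee_rot: [0.754, 0.657, 0.001, 0.003]
ft_force: [0.1, 0.7, -0.4]
opening: 0.999
```

```bash
python3 - <<'E'
from h import *
import cv2
st(); plan([.5204,-.2112,.173],Rt(-7.95),1)
im=bot.capture('top'); cv2.imwrite('pics/t1.png',cv2.resize(im[140:270,320:520,::-1],None,fx=4,fy=4,interpolation=cv2.INTER_CUBIC))
E
```

```text
t 3.52 p [ 0.5218 -0.2116  0.1776] yaw -7.92 xz -0.15 yz 0.33 F [ 0.1228  0.6802 -0.3522] M [ 0.0652  0.0589 -0.0045] op 0.999
0 rot [0.33, 0.15, 0.03] off [0.0002, -0.0014, 0.0046]
```

View pics/t1.png

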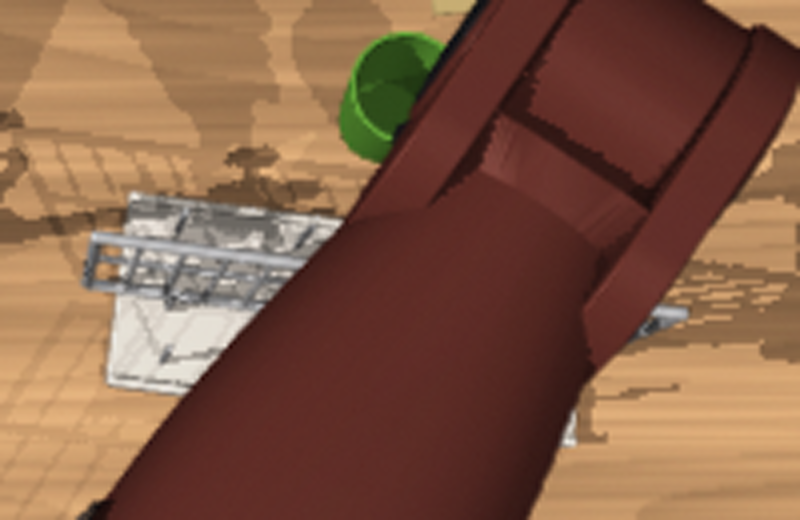

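move_arm:
  delta_rot:
    - [0.3, 0.1, 0]
    - [0, 0, 0]
    - [0, 0, 0]
    - [0, 0, 0]
    - [0, 0, 0]
    - [0, 0, 0]
    - [0, 0, 0]
    - [0, 0, 0]
  offset:
    - [0, -0.001, 0.0045]
    - [0, 0, 0]
    - [0, 0, 0]
    - [0, 0, 0]
    - [0, 0, 0]
    - [0, 0, 0]
    - [0, 0, 0]
    - [0, 0, 0]
  gripper: [1, 0.5, 0, 0, 0, 0, 0, 0]

```text
t: 4.58
ee_pos: [0.5209, -0.2117, 0.1734]
ee_rot: [0.754, 0.657, -0.0, 0.001]
ft_force: [-0.3, -0.4, -0.1]
opening: 0.069
```

```bash
python3 - <<'E'
from h import *
st(); plan([.5204,-.2112,.173],Rt(-7.95),1)
E
```

```text
t 4.58 p [ 0.5209 -0.2117  0.1734] yaw -7.93 xz -0.06 yz 0.05 F [-0.2575 -0.3668 -0.0714] M [ 0.0452  0.0201 -0.0454] op 0.069
0 rot [0.05, 0.06, 0.02] off [0.0004, -0.0006, 0.0004]
```

move_arm:
  delta_rot:
    - [0, 0, 0]
    - [0, 0, 0]
    - [0, 0, 0]
    - [0, 0, 0]
  offset:
    - [0, 0, 0]
    - [0, 0, 0]
    - [0, 0, -0.004]
    - [0, 0, -0.006]
  gripper: [0, 0, 0, 0]

```text
t: 5.08
ee_pos: [0.5199, -0.2109, 0.1818]
ee_rot: [0.754, 0.657, -0.001, -0.001]
ft_force: [-0.4, 0.5, -5.6]
opening: 0.07
```

```bash
python3 - <<'E'
from h import *
st()
E
```

```text
t 5.08 p [ 0.5199 -0.2109  0.1818] yaw -7.93 xz 0.05 yz -0.15 F [-0.3669  0.5053 -5.5523] M [ 0.0052 -0.0062 -0.0087] op 0.07
```

move_arm:
  delta_rot:
    - [0, 0, 0]
    - [0, 0, 0]
    - [0, 0, 0]
    - [0, 0, 0]
    - [0, 0, 0]
    - [0, 0, 0]
    - [0, 0, 0]
  offset:
    - [0, 0, -0.015]
    - [0, 0, -0.02]
    - [0, 0, -0.02]
    - [0, 0, -0.02]
    - [0, 0, -0.02]
    - [0, 0, -0.02]
    - [0, 0, 0]
  gripper: [0, 0, 0, 0, 0, 0, 0]

```text
t: 5.95
ee_pos: [0.5202, -0.211, 0.306]
ee_rot: [0.754, 0.657, -0.0, -0.0]
ft_force: [0.8, -0.7, -6.2]
opening: 0.064
```

```bash
python3 - <<'E'
from h import *
import cv2
st()
p,R=plan([.42,-.17,.30],Rt(-7.95),3)
for n in('top','side'):
  im=bot.capture(n); cv2.imwrite(f'pics/{n}2.png',im[:,:,::-1])
E
```

```text
t 5.95 p [ 0.5202 -0.211   0.306 ] yaw -7.93 xz -0.02 yz -0.02 F [ 0.7752 -0.7403 -6.1718] M [-0.0287 -0.0225  0.0383] op 0.064
0 rot [-0.01, 0.01, 0.01] off [0.0089, -0.035, 0.002]
1 rot [-0.01, 0.01, 0.01] off [0.0089, -0.035, 0.002]
2 rot [-0.01, 0.01, 0.01] off [0.0089, -0.035, 0.002]
```

View pics/top2.png

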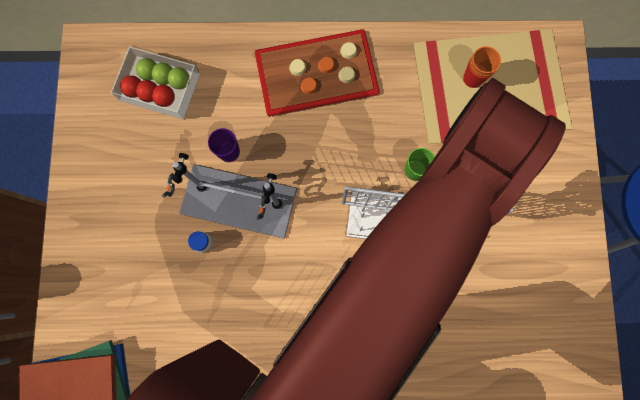

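View pics/side2.png

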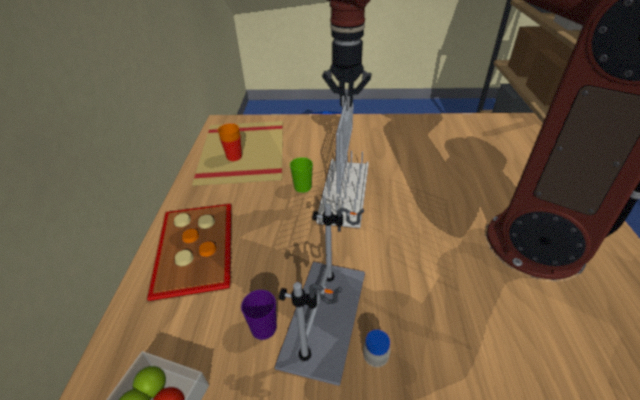

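```bash
python3 - <<'E'
from h import *
p,R=plan([.42,-.16,.302],Rt(-7.95),3)
p,R=plan([.415,.20,.302],Rt(-13.4,3.7),7,p,R)
E
```

```text
0 rot [-0.06, -0.02, 0.01] off [0.0121, -0.0352, 0.0007]
1 rot [-0.06, -0.02, 0.01] off [0.0121, -0.0352, 0.0006]
2 rot [-0.06, -0.02, 0.01] off [0.0121, -0.0352, 0.0006]
0 rot [-0.03, 0.53, 0.78] off [0.0508, -0.0078, 0.0]
1 rot [-0.03, 0.53, 0.78] off [0.0507, -0.0085, 0.0005]
2 rot [-0.03, 0.53, 0.78] off [0.0506, -0.0092, 0.0009]
3 rot [-0.03, 0.53, 0.78] off [0.0505, -0.0099, 0.0014]
4 rot [-0.03, 0.53, 0.78] off [0.0503, -0.0106, 0.0018]
5 rot [-0.03, 0.53, 0.78] off [0.0501, -0.0113, 0.0023]
6 rot [-0.03, 0.53, 0.78] off [0.05, -0.0119, 0.0028]
```

move_arm:
  delta_rot:
    - [0, 0, 0]
    - [0, 0, 0]
    - [0, 0, 0]
    - [0, 0, 0]
    - [0, 0, 0]
    - [0, 0.5, 0.8]
    - [0, 0.5, 0.8]
    - [0, 0.5, 0.8]
    - [0, 0.5, 0.8]
    - [0, 0.5, 0.8]
  offset:
    - [0.003, -0.01, 0]
    - [0.009, -0.025, 0]
    - [0.012, -0.03, 0]
    - [0.012, -0.03, 0.001]
    - [0.02, -0.01, 0.001]
    - [0.04, -0.008, 0]
    - [0.045, -0.008, 0]
    - [0.05, -0.009, 0.001]
    - [0.05, -0.01, 0.001]
    - [0.05, -0.01, 0.001]
  gripper: [0, 0, 0, 0, 0, 0, 0, 0, 0, 0]

```text
t: 7.3
ee_pos: [0.4074, 0.1078, 0.2956]
ee_rot: [0.779, 0.626, 0.014, -0.021]
ft_force: [1.3, -0.9, -6.0]
opening: 0.066
```

```bash
python3 - <<'E'
from h import *
st()
plan([.435,.265,.295],Rt(-13.4,3.7),7)
E
```

```text
t 7.3 p [0.4074 0.1078 0.2956] yaw -12.44 xz 2.76 yz -0.93 F [ 1.3348 -0.8929 -6.0405] M [-0.2248 -0.1522 -0.0025] op 0.066
0 rot [-0.14, 0.14, 0.13] off [0.0228, -0.001, 0.0012]
1 rot [-0.14, 0.14, 0.13] off [0.0228, -0.001, 0.0012]
2 rot [-0.14, 0.14, 0.13] off [0.0227, -0.0011, 0.0013]
3 rot [-0.14, 0.14, 0.13] off [0.0227, -0.0011, 0.0014]
4 rot [-0.14, 0.14, 0.13] off [0.0227, -0.0012, 0.0014]
5 rot [-0.14, 0.14, 0.13] off [0.0227, -0.0013, 0.0015]
6 rot [-0.14, 0.14, 0.13] off [0.0227, -0.0013, 0.0015]
```

move_arm:
  delta_rot:
    - [-0.2, 0.2, 0.2]
    - [-0.2, 0.2, 0.2]
    - [-0.2, 0.2, 0.2]
    - [-0.2, 0.2, 0.2]
    - [-0.1, 0.1, 0.1]
    - [0, 0, 0]
    - [0, 0, 0]
  offset:
    - [0.035, 0, 0]
    - [0.035, 0, 0.001]
    - [0.035, 0, 0.001]
    - [0.025, 0, 0.001]
    - [0.01, 0, 0.001]
    - [0, 0, 0]
    - [0, 0, 0]
  gripper: [0, 0, 0, 0, 0, 0, 0]

```text
t: 8.18
ee_pos: [0.432, 0.25, 0.2944]
ee_rot: [0.783, 0.621, 0.022, -0.021]
ft_force: [-0.4, -0.2, -6.5]
opening: 0.068
```

```bash
python3 - <<'E'
from h import *
import cv2
st()
O=np.array([.5355,.2425,0]);a=np.radians(-13.4);X=np.array([np.cos(a),np.sin(a),0]);R=Rt(-13.4,3.7)
tcp=O-.065*X+[0,0,.30]+.019*R.as_matrix()[:,2]; print(tcp); plan(tcp,R,1)
for n in('top','side'):
  im=bot.capture(n); cv2.imwrite(f'pics/{n}3.png',im[:,:,::-1])
E
```

```text
t 8.18 p [0.432  0.25   0.2944] yaw -13.11 xz 3.47 yz -0.39 F [-0.3557 -0.1871 -6.4972] M [-0.1553  0.0687  0.0042] op 0.068
[0.4726 0.2588 0.281 ]
0 rot [-0.41, 0.23, 0.27] off [0.0169, 0.0376, 0.0142]
```

View pics/top3.png

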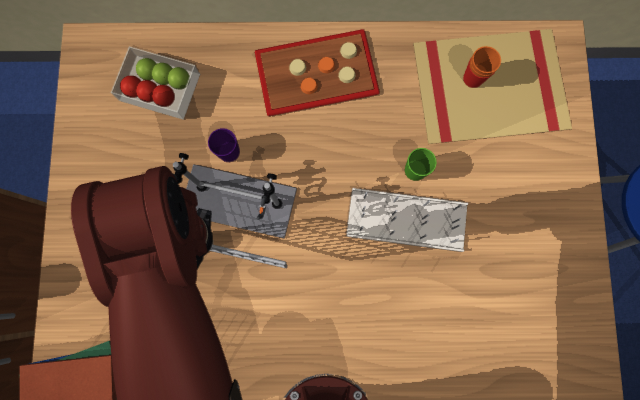

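View pics/side3.png

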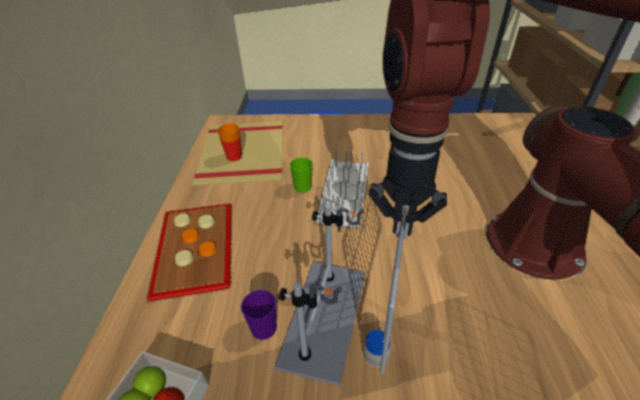

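```bash
python3 - <<'E'
from h import *
import cv2
s=bot.read_state();m=Rn.from_quat(s['ee_rot']).as_matrix();p=np.array(s['ee_pos'])
mid=p-.019*m[:,2]; print(mid)
for y in(.173,-.173,.169,.104,-.104):
    P=mid+y*m[:,0]; print(y,P,'top',proj('top',P),'side',proj('side',P))
t=cv2.imread('pics/top3.png')[225:285,200:300];cv2.imwrite('pics/t3c.png',cv2.resize(t,None,fx=8,fy=8,interpolation=cv2.INTER_CUBIC))
t=cv2.imread('pics/side3.png')[280:390,270:410];cv2.imwrite('pics/s3c.png',cv2.resize(t,None,fx=5,fy=5,interpolation=cv2.INTER_CUBIC))
E
```

```text
[0.4321 0.2488 0.3136]
0.173 [0.4714 0.417  0.3241] top [119.9648 224.5393] side [390.8417 307.6037]
-0.173 [0.3928 0.0807 0.303 ] top [286.5243 263.049 ] side [409.0389 173.0543]
0.169 [0.4705 0.4131 0.3238] top [121.9032 224.9875] side [391.1589 305.2582]
0.104 [0.4557 0.3499 0.3199] top [153.3598 232.2605] side [395.832  270.7058]
-0.104 [0.4085 0.1478 0.3072] top [253.4874 255.4106] side [406.4722 192.0329]
```

View pics/t3c.png

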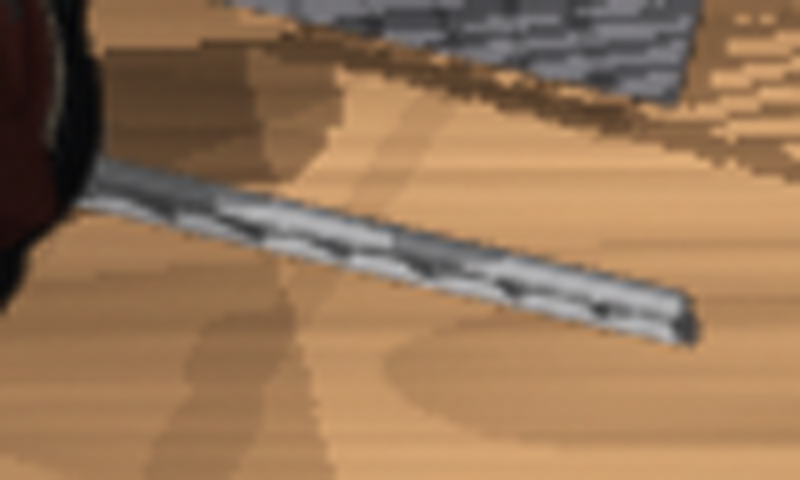

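View pics/s3c.png

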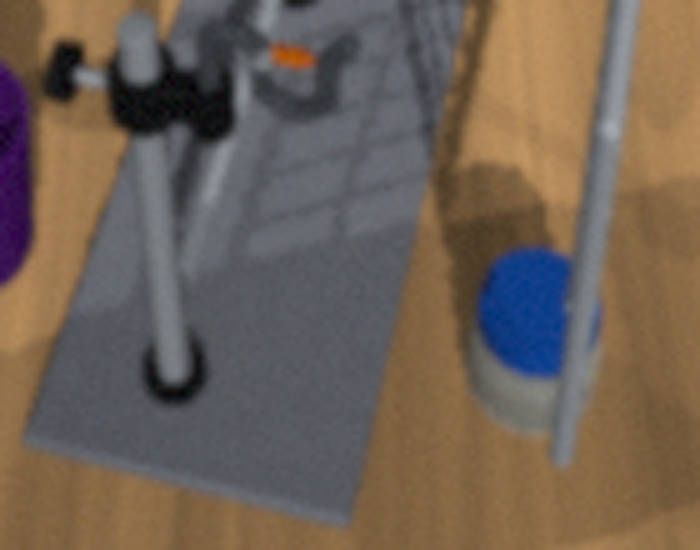

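move_arm:
  delta_rot:
    - [-0.2, 0.1, 0.1]
    - [-0.2, 0.1, 0.1]
    - [0, 0, 0.1]
    - [0, 0, 0]
    - [0, 0, 0]
    - [0, 0, 0]
    - [0, 0, 0]
    - [0, 0, 0]
  offset:
    - [0.008, 0.005, 0.004]
    - [0.009, 0.012, 0.004]
    - [0, 0.018, 0.004]
    - [0, 0.018, 0]
    - [0, 0.018, 0]
    - [0, 0.016, 0]
    - [0, 0.008, 0]
    - [0, 0, 0]
  gripper: [0, 0, 0, 0, 0, 0, 0, 0]

```text
t: 9.28
ee_pos: [0.5343, 0.2445, 0.2812]
ee_rot: [0.786, 0.617, 0.026, -0.02]
ft_force: [0.1, 0.5, -6.1]
opening: 0.069
```

```bash
cat >> h.py <<'E'
O=np.array([.5355,.2425,0]);A=np.radians(-13.4);X=np.array([np.cos(A),np.sin(A),0]);Yv=np.array([-X[1],X[0],0])
def bar(show=True):
    s=bot.read_state();m=Rn.from_quat(s['ee_rot']).as_matrix();p=np.array(s['ee_pos']);mid=p-.019*m[:,2]
    r=(mid-O); F=np.array(s['ft_force']);M=np.array(s['ft_torque'])
    print('bar mid in stand x,y,z mm',np.round([r@X*1e3,r@Yv*1e3,mid[2]*1e3],1),'tilt',np.degrees(np.arcsin(m[2,0])).round(2),'zL,zR',((mid[2]+.104*m[2,0])*1e3).round(1),((mid[2]-.104*m[2,0])*1e3).round(1),'F stand',np.round([F@X,F@Yv,F[2]],2),'M',np.round([M@X,M@Yv,M[2]],3))
def goto(x,y,z,tilt=3.7,n=1):
    R=Rt(-13.4,tilt); return plan(O+x*1e-3*X+y*1e-3*Yv+[0,0,z*1e-3]+.019*R.as_matrix()[:,2],R,n)
E
python3 - <<'E'
from h import *
import cv2
st();bar();goto(0,0,290)
for n in('top','side'):
  im=bot.capture(n); cv2.imwrite(f'pics/{n}4.png',im[:,:,::-1])
t=cv2.imread('pics/top4.png')[150:250,150:310];cv2.imwrite('pics/t4c.png',cv2.resize(t,None,fx=5,fy=5,interpolation=cv2.INTER_CUBIC))
t=cv2.imread('pics/side4.png')[150:380,250:410];cv2.imwrite('pics/s4c.png',cv2.resize(t,None,fx=2.6,fy=2.6,interpolation=cv2.INTER_CUBIC))
E
```

```text
t 9.28 p [0.5343 0.2445 0.2812] yaw -13.71 xz 3.73 yz 0.05 F [ 0.0655  0.536  -6.0864] M [-0.1591  0.1283  0.0113] op 0.069
bar mid in stand x,y,z mm [ -1.7   0.5 300.2] tilt 3.73 zL,zR 306.9 293.4 F stand [-0.06  0.54 -6.09] M [-0.185  0.088  0.011]
0 rot [0.07, -0.03, -0.3] off [-0.0011, 0.0016, 0.0101]
```

View pics/t4c.png

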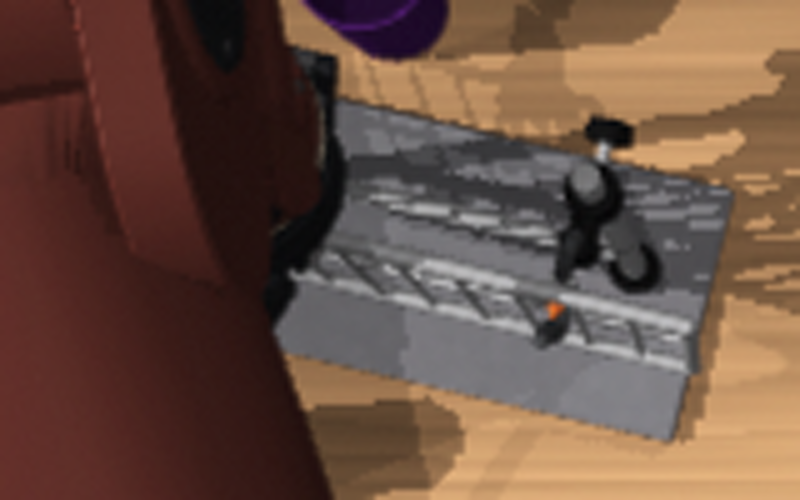

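View pics/s4c.png

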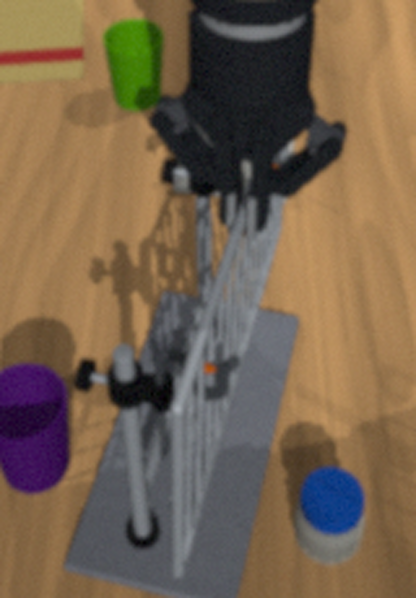

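```bash
python3 - <<'E'
from h import *
goto(0,0,264,3.75,4)
E
```

```text
0 rot [0.02, 0.0, -0.07] off [-0.0007, 0.0006, 0.0091]
1 rot [0.02, 0.0, -0.07] off [-0.0007, 0.0006, 0.0091]
2 rot [0.02, 0.0, -0.07] off [-0.0007, 0.0006, 0.0091]
3 rot [0.02, 0.0, -0.07] off [-0.0007, 0.0006, 0.0091]
```

move_arm:
  delta_rot:
    - [0, 0, -0.3]
    - [0, 0, 0]
    - [0, 0, 0]
    - [0, 0, 0]
    - [0, 0, 0]
    - [0, 0, 0]
  offset:
    - [-0.001, 0.001, 0.008]
    - [-0.001, 0.0005, 0.009]
    - [-0.001, 0.0005, 0.009]
    - [0, 0, 0.006]
    - [0, 0, 0.003]
    - [0, 0, 0]
  gripper: [0, 0, 0, 0, 0, 0]

```text
t: 10.12
ee_pos: [0.5342, 0.2441, 0.2435]
ee_rot: [0.784, 0.62, 0.026, -0.02]
ft_force: [-0.5, -0.3, -5.7]
opening: 0.067
```

```bash
python3 - <<'E'
from h import *
bar();goto(0,0,255,3.75,1)
E
```

```text
bar mid in stand x,y,z mm [ -1.6  -0.  262.4] tilt 3.73 zL,zR 269.2 255.7 F stand [-0.39 -0.43 -5.72] M [-0.22   0.041  0.023]
0 rot [0.02, 0.02, 0.1] off [-0.0005, 0.0016, 0.0074]
```

move_arm:
  delta_rot:
    - [0, 0, 0]
    - [0, 0, 0]
    - [0, 0, 0]
  offset:
    - [0, 0.0015, 0.002]
    - [0, 0, 0.002]
    - [0, 0, 0]
  gripper: [0, 0, 0]

```text
t: 10.5
ee_pos: [0.5362, 0.244, 0.2398]
ee_rot: [0.784, 0.62, 0.026, -0.02]
ft_force: [-0.1, 0.3, -5.2]
opening: 0.065
```

```bash
python3 - <<'E'
from h import *
bar()
E
```

```text
bar mid in stand x,y,z mm [  0.3   0.4 258.8] tilt 3.75 zL,zR 265.6 252.0 F stand [-0.18  0.32 -5.23] M [-0.142  0.055 -0.017]
```

move_arm:
  delta_rot:
    - [0, 0, 0]
    - [0, 0, 0]
  offset:
    - [0, 0, 0.002]
    - [0, 0, 0]
  gripper: [0, 0]

```text
t: 10.75
ee_pos: [0.5363, 0.2442, 0.2379]
ee_rot: [0.784, 0.62, 0.026, -0.02]
ft_force: [0.4, -0.1, -6.5]
opening: 0.065
```

```bash
python3 - <<'E'
from h import *
bar()
E
```

```text
bar mid in stand x,y,z mm [  0.4   0.6 256.8] tilt 3.75 zL,zR 263.6 250.0 F stand [ 0.4  -0.   -6.54] M [-0.165 -0.    -0.006]
```

move_arm:
  delta_rot:
    - [0, 0, 0]
    - [0, 0, 0]
  offset:
    - [0, 0, 0.002]
    - [0, 0, 0]
  gripper: [0, 0]

```text
t: 11.0
ee_pos: [0.5366, 0.2444, 0.2372]
ee_rot: [0.784, 0.62, 0.027, -0.019]
ft_force: [0.2, 0.5, -3.6]
opening: 0.067
```

```bash
python3 - <<'E'
from h import *
bar()
E
```

```text
bar mid in stand x,y,z mm [  0.6   0.8 256.1] tilt 3.79 zL,zR 263.0 249.3 F stand [ 0.1   0.52 -3.65] M [-0.131  0.075 -0.023]
```

move_arm:
  delta_rot:
    - [0, 0, 0]
    - [0, 0, 0]
  offset:
    - [0, 0, 0.002]
    - [0, 0, 0]
  gripper: [0, 0]

```text
t: 11.25
ee_pos: [0.5367, 0.2445, 0.2364]
ee_rot: [0.784, 0.62, 0.028, -0.019]
ft_force: [-2.3, -1.4, 1.6]
opening: 0.069
```

```bash
python3 - <<'E'
from h import *
bar()
E
```

```text
bar mid in stand x,y,z mm [  0.7   1.  255.4] tilt 3.82 zL,zR 262.3 248.4 F stand [-1.89 -1.88  1.63] M [-0.491  0.503 -0.003]
```

move_arm:
  delta_rot:
    - [0, 0, 0]
  offset:
    - [0, 0, 0.002]
  gripper: [0]

```text
t: 11.38
ee_pos: [0.5368, 0.2446, 0.2349]
ee_rot: [0.784, 0.62, 0.028, -0.019]
ft_force: [-4.4, -2.5, 4.1]
opening: 0.068
```

```bash
python3 - <<'E'
from h import *
bar()
E
```

```text
bar mid in stand x,y,z mm [  0.6   1.1 253.9] tilt 3.82 zL,zR 260.8 246.9 F stand [-3.66 -3.47  4.14] M [-0.725  0.801 -0.057]
```

move_arm:
  delta_rot:
    - [0, 0, 0]
  offset:
    - [0, 0, 0.002]
  gripper: [0]

```text
t: 11.5
ee_pos: [0.5368, 0.2446, 0.2332]
ee_rot: [0.784, 0.62, 0.028, -0.018]
ft_force: [-3.8, -3.0, 5.5]
opening: 0.068
```

```bash
python3 - <<'E'
from h import *
bar()
E
```

```text
bar mid in stand x,y,z mm [  0.7   1.1 252.1] tilt 3.81 zL,zR 259.0 245.2 F stand [-3.   -3.82  5.49] M [-0.755  0.558 -0.046]
```

move_arm:
  delta_rot:
    - [0, 0, 0]
    - [0, 0, 0]
  offset:
    - [-0.0003, -0.0002, 0.002]
    - [-0.0003, -0.0002, 0.002]
  gripper: [0, 0]

```text
t: 11.75
ee_pos: [0.5376, 0.2444, 0.2306]
ee_rot: [0.784, 0.62, 0.029, -0.018]
ft_force: [-2.4, -1.8, 9.5]
opening: 0.064
```

```bash
python3 - <<'E'
from h import *
bar()
E
```

```text
bar mid in stand x,y,z mm [  1.4   1.  249.5] tilt 3.88 zL,zR 256.6 242.5 F stand [-1.9  -2.28  9.48] M [-0.491  0.505 -0.014]
```

move_arm:
  delta_rot:
    - [0, 0, 0]
    - [0, 0, 0]
  offset:
    - [-0.0003, -0.0002, 0.002]
    - [-0.0003, -0.0002, 0.002]
  gripper: [0, 0]

```text
t: 12.0
ee_pos: [0.5379, 0.2445, 0.2286]
ee_rot: [0.784, 0.62, 0.031, -0.017]
ft_force: [-6.4, -0.6, 8.6]
opening: 0.068
```

```bash
python3 - <<'E'
from h import *
bar()
E
```

```text
bar mid in stand x,y,z mm [  1.7   1.1 247.6] tilt 3.99 zL,zR 254.8 240.3 F stand [-6.12 -2.02  8.59] M [-0.63   1.022  0.043]
```

move_arm:
  delta_rot:
    - [0, -0.2, 0]
  offset:
    - [-0.0005, -0.0015, 0.001]
  gripper: [0]

```text
t: 12.12
ee_pos: [0.5368, 0.2446, 0.2282]
ee_rot: [0.784, 0.62, 0.03, -0.016]
ft_force: [-2.2, 0.4, 5.6]
opening: 0.071
```

```bash
python3 - <<'E'
from h import *
bar();st()
E
```

```text
bar mid in stand x,y,z mm [  0.5   1.1 247.2] tilt 3.84 zL,zR 254.1 240.2 F stand [-2.23 -0.15  5.57] M [-0.387  0.395  0.149]
t 12.12 p [0.5368 0.2446 0.2282] yaw -13.3 xz 3.84 yz 0.77 F [-2.2075  0.3695  5.5678] M [-0.2849  0.474   0.1486] op 0.071
```

move_arm:
  delta_rot:
    - [0.4, 0, 0]
    - [0.3, 0, 0]
  offset:
    - [-0.0003, -0.0005, 0.002]
    - [-0.0002, -0.0005, 0.002]
  gripper: [0, 0]

```text
t: 12.38
ee_pos: [0.5363, 0.245, 0.2253]
ee_rot: [0.783, 0.621, 0.028, -0.02]
ft_force: [-2.9, -1.0, 5.1]
opening: 0.068
```

```bash
python3 - <<'E'
from h import *
bar()
E
```

```text
bar mid in stand x,y,z mm [  0.1   1.3 244.2] tilt 3.9 zL,zR 251.3 237.2 F stand [-2.63 -1.63  5.11] M [-0.816  0.583  0.232]
```

move_arm:
  delta_rot:
    - [0, 0, 0]
    - [0, 0, 0]
  offset:
    - [-0.0002, -0.0005, 0.002]
    - [-0.0002, -0.0005, 0.002]
  gripper: [0, 0]

```text
t: 12.62
ee_pos: [0.5356, 0.2452, 0.2209]
ee_rot: [0.783, 0.621, 0.028, -0.02]
ft_force: [-0.1, -1.4, 3.1]
opening: 0.064
```

```bash
python3 - <<'E'
from h import *
bar();st()
E
```

```text
bar mid in stand x,y,z mm [ -0.6   1.4 239.9] tilt 3.91 zL,zR 247.0 232.8 F stand [ 0.25 -1.39  3.05] M [-0.633 -0.038  0.006]
t 12.62 p [0.5356 0.2452 0.2209] yaw -13.19 xz 3.91 yz 0.23 F [-0.0755 -1.4108  3.0548] M [-0.625   0.1098  0.0056] op 0.064
```

move_arm:
  delta_rot:
    - [0, -0.1, 0]
    - [0, 0, 0]
  offset:
    - [-0.0003, 0, 0.002]
    - [-0.0003, 0, 0.002]
  gripper: [0, 0]

```text
t: 12.88
ee_pos: [0.5358, 0.2452, 0.2168]
ee_rot: [0.783, 0.621, 0.028, -0.019]
ft_force: [-2.8, 1.0, 1.2]
opening: 0.067
```

```bash
python3 - <<'E'
from h import *
bar()
E
```

```text
bar mid in stand x,y,z mm [ -0.4   1.4 235.8] tilt 3.85 zL,zR 242.7 228.8 F stand [-2.96  0.28  1.19] M [-0.22   0.462 -0.121]
```

move_arm:
  delta_rot:
    - [0, 0, 0]
    - [0, 0, 0]
  offset:
    - [-0.0003, 0, 0.002]
    - [-0.0003, 0, 0.0015]
  gripper: [0, 0]

```text
t: 13.12
ee_pos: [0.5353, 0.2449, 0.2117]
ee_rot: [0.783, 0.621, 0.027, -0.02]
ft_force: [1.8, 0.8, -4.3]
opening: 0.071
```

```bash
python3 - <<'E'
from h import *
bar();st()
E
```

```text
bar mid in stand x,y,z mm [ -0.8   1.  230.6] tilt 3.84 zL,zR 237.6 223.7 F stand [ 1.62  1.2  -4.26] M [ 0.261 -0.316 -0.19 ]
t 13.12 p [0.5353 0.2449 0.2117] yaw -13.22 xz 3.84 yz 0.15 F [ 1.8499  0.7926 -4.2611] M [ 0.1808 -0.3682 -0.1903] op 0.071
```

move_arm:
  delta_rot:
    - [0, 0, 0]
  offset:
    - [0, 0, 0.001]
  gripper: [0]

```text
t: 13.25
ee_pos: [0.5357, 0.2449, 0.2105]
ee_rot: [0.783, 0.621, 0.027, -0.02]
ft_force: [0.3, -0.8, 4.4]
opening: 0.067
```

```bash
python3 - <<'E'
from h import *
bar()
E
```

```text
bar mid in stand x,y,z mm [ -0.4   1.1 229.5] tilt 3.85 zL,zR 236.5 222.5 F stand [ 0.47 -0.7   4.37] M [ 0.037 -0.049 -0.135]
```

move_arm:
  delta_rot:
    - [0, 0, 0]
  offset:
    - [0, 0, 0.001]
  gripper: [0]

```text
t: 13.38
ee_pos: [0.5362, 0.2449, 0.2103]
ee_rot: [0.783, 0.621, 0.028, -0.019]
ft_force: [-1.1, -2.1, 5.7]
opening: 0.066
```

```bash
python3 - <<'E'
from h import *
bar()
E
```

```text
bar mid in stand x,y,z mm [  0.1   1.2 229.2] tilt 3.88 zL,zR 236.2 222.2 F stand [-0.58 -2.27  5.75] M [-0.13   0.129 -0.004]
```

move_arm:
  delta_rot:
    - [0, 0.3, 0]
    - [0, 0, 0]
  offset:
    - [0, 0, 0.0005]
    - [0, 0, 0]
  gripper: [0, 0]

```text
t: 13.62
ee_pos: [0.5365, 0.2449, 0.2103]
ee_rot: [0.783, 0.621, 0.031, -0.021]
ft_force: [-1.7, -0.7, 0.1]
opening: 0.069
```

```bash
python3 - <<'E'
from h import *
import cv2
bar();st()
for n in('top','side'):
  im=bot.capture(n); cv2.imwrite(f'pics/{n}5.png',im[:,:,::-1])
t=cv2.imread('pics/top5.png')[150:250,150:310];cv2.imwrite('pics/t5c.png',cv2.resize(t,None,fx=5,fy=5,interpolation=cv2.INTER_CUBIC))
t=cv2.imread('pics/side5.png')[190:330,290:400];cv2.imwrite('pics/s5c.png',cv2.resize(t,None,fx=4.2,fy=4.2,interpolation=cv2.INTER_CUBIC))
E
```

```text
bar mid in stand x,y,z mm [  0.3   1.2 229.3] tilt 4.22 zL,zR 236.9 221.6 F stand [-1.48 -1.11  0.07] M [-0.04   0.146 -0.041]
t 13.62 p [0.5365 0.2449 0.2103] yaw -13.23 xz 4.22 yz 0.32 F [-1.6911 -0.7337  0.0677] M [-0.0055  0.1509 -0.0411] op 0.069
```

View pics/t5c.png

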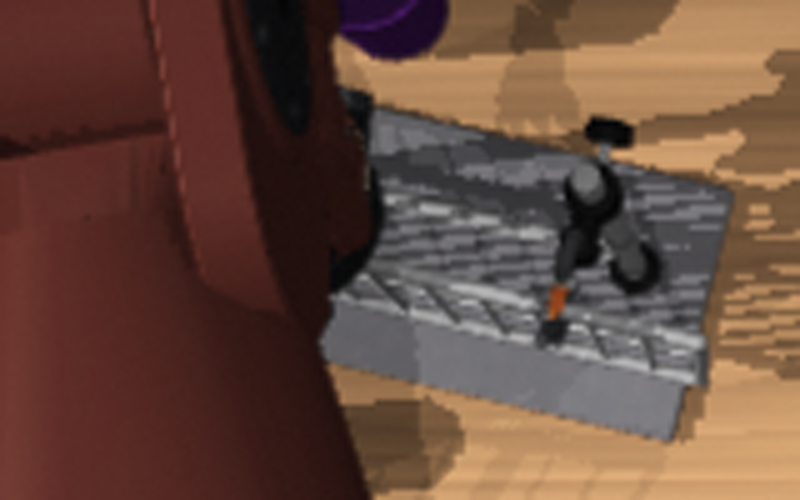

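View pics/s5c.png

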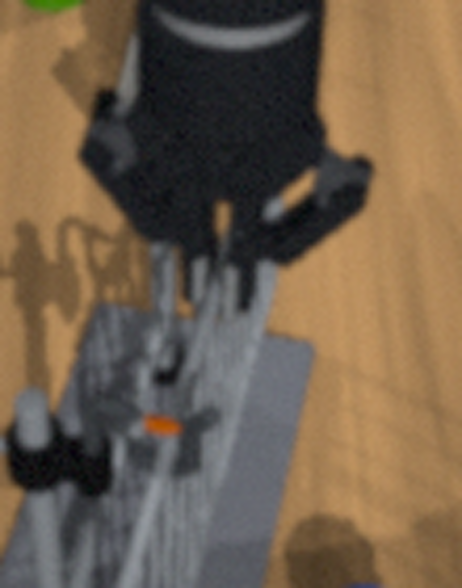

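move_arm:
  delta_rot:
    - [0, 0.3, 0]
  offset:
    - [0, -0.0003, 0.001]
  gripper: [0]

```text
t: 13.85
ee_pos: [0.5365, 0.2451, 0.2101]
ee_rot: [0.783, 0.621, 0.033, -0.022]
ft_force: [-1.7, -1.8, 9.6]
opening: 0.068
```

```bash
python3 - <<'E'
from h import *
bar()
E
```

```text
bar mid in stand x,y,z mm [  0.3   1.2 229.1] tilt 4.53 zL,zR 237.3 220.8 F stand [-1.25 -2.2   9.55] M [-0.31   0.371 -0.045]
```

move_arm:
  delta_rot:
    - [0, -0.2, 0]
    - [0, 0, 0]
    - [0, 0, 0]
    - [0, 0, 0]
    - [0, 0, 0]
  offset:
    - [0.0002, 0, -0.002]
    - [0.0002, 0, -0.003]
    - [0.0002, 0, -0.003]
    - [0.0002, 0, -0.002]
    - [0, 0, 0]
  gripper: [0, 0, 0, 0, 0]

```text
t: 14.48
ee_pos: [0.5349, 0.2448, 0.2173]
ee_rot: [0.783, 0.621, 0.029, -0.022]
ft_force: [-0.2, 1.0, -5.5]
opening: 0.065
```

```bash
python3 - <<'E'
from h import *
bar();st()
E
```

```text
bar mid in stand x,y,z mm [ -1.1   0.7 236.2] tilt 4.16 zL,zR 243.8 228.7 F stand [-0.45  0.94 -5.5 ] M [-0.211 -0.002 -0.005]
t 14.47 p [0.5349 0.2448 0.2173] yaw -13.21 xz 4.16 yz 0.08 F [-0.2239  1.0191 -5.5042] M [-0.2055  0.047  -0.0051] op 0.065
```

move_arm:
  delta_rot:
    - [0, 0, 0]
    - [0, 0, 0]
    - [0, 0, 0]
    - [0, 0, 0]
  offset:
    - [0.0002, 0.0005, -0.002]
    - [0.0002, 0.0005, -0.002]
    - [0, 0, -0.001]
    - [0, 0, 0]
  gripper: [0, 0, 0, 0]

```text
t: 14.98
ee_pos: [0.5359, 0.2446, 0.2225]
ee_rot: [0.783, 0.621, 0.029, -0.022]
ft_force: [0.4, -0.7, -6.3]
opening: 0.062
```

```bash
python3 - <<'E'
from h import *
bar()
E
```

```text
bar mid in stand x,y,z mm [ -0.1   0.8 241.4] tilt 4.15 zL,zR 248.9 233.9 F stand [ 0.51 -0.56 -6.31] M [-0.155 -0.043 -0.037]
```

move_arm:
  delta_rot:
    - [0, 0, 0]
    - [0, 0, 0]
  offset:
    - [0, 0, -0.0015]
    - [0, 0, 0]
  gripper: [0, 0]

```text
t: 15.22
ee_pos: [0.5358, 0.2445, 0.2239]
ee_rot: [0.783, 0.621, 0.029, -0.022]
ft_force: [0.2, -0.7, -7.1]
opening: 0.066
```

```bash
python3 - <<'E'
from h import *
bar()
E
```

```text
bar mid in stand x,y,z mm [ -0.2   0.6 242.9] tilt 4.15 zL,zR 250.4 235.3 F stand [ 0.38 -0.64 -7.07] M [-0.088  0.001 -0.033]
```

move_arm:
  delta_rot:
    - [0, 0, 0]
  offset:
    - [0, 0, -0.001]
  gripper: [0]

```text
t: 15.35
ee_pos: [0.5357, 0.2445, 0.2247]
ee_rot: [0.783, 0.621, 0.029, -0.022]
ft_force: [0.1, 1.0, -7.5]
opening: 0.072
```

```bash
python3 - <<'E'
from h import *
bar()
E
```

```text
bar mid in stand x,y,z mm [ -0.3   0.6 243.7] tilt 4.15 zL,zR 251.2 236.2 F stand [-0.12  0.97 -7.55] M [ 0.029 -0.059  0.076]
```

move_arm:
  delta_rot:
    - [0, 0, 0]
  offset:
    - [0, 0, -0.001]
  gripper: [0]

```text
t: 15.48
ee_pos: [0.5356, 0.2445, 0.2257]
ee_rot: [0.783, 0.621, 0.029, -0.022]
ft_force: [0.3, -0.2, -7.3]
opening: 0.063
```

```bash
python3 - <<'E'
from h import *
bar()
E
```

```text
bar mid in stand x,y,z mm [ -0.4   0.6 244.6] tilt 4.16 zL,zR 252.2 237.1 F stand [ 0.36 -0.12 -7.31] M [ 0.134 -0.003  0.078]
```

move_arm:
  delta_rot:
    - [0, 0.2, 0]
  offset:
    - [0, 0, -0.001]
  gripper: [0]

```text
t: 15.6
ee_pos: [0.5355, 0.2445, 0.2262]
ee_rot: [0.783, 0.621, 0.03, -0.024]
ft_force: [2.2, 1.7, -13.8]
opening: 0.068
```

```bash
python3 - <<'E'
from h import *
bar()
E
```

```text
bar mid in stand x,y,z mm [ -0.5   0.5 245.1] tilt 4.37 zL,zR 253.0 237.2 F stand [  1.72   2.19 -13.85] M [ 0.35  -0.39  -0.067]
```

move_arm:
  delta_rot:
    - [0, 0.1, 0]
  offset:
    - [0, 0, -0.001]
  gripper: [0]

```text
t: 15.72
ee_pos: [0.5354, 0.2445, 0.2263]
ee_rot: [0.783, 0.621, 0.03, -0.025]
ft_force: [4.4, 2.4, -16.5]
opening: 0.065
```

```bash
python3 - <<'E'
from h import *
bar()
E
```

```text
bar mid in stand x,y,z mm [ -0.5   0.4 245.2] tilt 4.47 zL,zR 253.3 237.1 F stand [  3.69   3.34 -16.5 ] M [ 0.51  -0.648 -0.06 ]
```

move_arm:
  delta_rot:
    - [0, 0, 0]
    - [0, 0, 0]
  offset:
    - [0, 0, -0.001]
    - [0, 0, -0.001]
  gripper: [0, 0]

```text
t: 15.98
ee_pos: [0.5353, 0.2445, 0.2264]
ee_rot: [0.783, 0.621, 0.03, -0.025]
ft_force: [4.6, 2.6, -17.5]
opening: 0.066
```

```bash
python3 - <<'E'
from h import *
bar();goto(0,0.8,229.5,4.3,6)
E
```

```text
bar mid in stand x,y,z mm [ -0.6   0.4 245.3] tilt 4.47 zL,zR 253.5 237.2 F stand [  3.91   3.6  -17.51] M [ 0.619 -0.858 -0.06 ]
0 rot [-0.03, -0.03, 0.03] off [-0.0001, 0.0001, 0.0026]
1 rot [-0.03, -0.03, 0.03] off [-0.0001, 0.0001, 0.0026]
2 rot [-0.03, -0.03, 0.03] off [-0.0001, 0.0001, 0.0026]
3 rot [-0.03, -0.03, 0.03] off [-0.0001, 0.0001, 0.0026]
4 rot [-0.03, -0.03, 0.03] off [-0.0001, 0.0001, 0.0026]
5 rot [-0.03, -0.03, 0.03] off [-0.0001, 0.0001, 0.0026]
```

move_arm:
  delta_rot:
    - [0, 0, 0]
    - [0, 0, 0]
    - [0, 0, 0]
    - [0, 0, 0]
    - [0, 0, 0]
    - [0, 0, 0]
  offset:
    - [0, 0, 0.002]
    - [0, 0, 0.003]
    - [-0.0002, 0, 0.003]
    - [-0.0002, 0, 0.003]
    - [0, 0, 0.002]
    - [0, 0, 0]
  gripper: [0, 0, 0, 0, 0, 0]

```text
t: 16.73
ee_pos: [0.5357, 0.2447, 0.2145]
ee_rot: [0.783, 0.621, 0.03, -0.024]
ft_force: [-0.1, 0.4, -5.7]
opening: 0.063
```

```bash
python3 - <<'E'
from h import *
bar()
E
```

```text
bar mid in stand x,y,z mm [ -0.3   0.7 233.4] tilt 4.46 zL,zR 241.5 225.3 F stand [-0.21  0.4  -5.65] M [-0.155 -0.061  0.018]
```

move_arm:
  delta_rot:
    - [0, 0, 0]
  offset:
    - [0, 0, 0.001]
  gripper: [0]

```text
t: 16.85
ee_pos: [0.5357, 0.2448, 0.2136]
ee_rot: [0.783, 0.621, 0.03, -0.024]
ft_force: [0.0, -0.9, -6.3]
opening: 0.067
```

```bash
python3 - <<'E'
from h import *
bar()
E
```

```text
bar mid in stand x,y,z mm [ -0.3   0.8 232.5] tilt 4.46 zL,zR 240.6 224.4 F stand [ 0.25 -0.89 -6.28] M [-0.183  0.006 -0.011]
```

move_arm:
  delta_rot:
    - [0, 0, 0]
    - [0, 0, 0]
  offset:
    - [0, 0, 0.001]
    - [0, 0, 0.001]
  gripper: [0, 0]

```text
t: 17.1
ee_pos: [0.5359, 0.245, 0.2118]
ee_rot: [0.783, 0.621, 0.031, -0.024]
ft_force: [-0.2, -0.5, -5.2]
opening: 0.066
```

```bash
python3 - <<'E'
from h import *
bar()
E
```

```text
bar mid in stand x,y,z mm [ -0.2   1.  230.7] tilt 4.48 zL,zR 238.8 222.6 F stand [-0.04 -0.54 -5.22] M [-0.112 -0.043 -0.003]
```

move_arm:
  delta_rot:
    - [0, 0, 0]
  offset:
    - [0, 0, 0.001]
  gripper: [0]

```text
t: 17.23
ee_pos: [0.5361, 0.2451, 0.2109]
ee_rot: [0.783, 0.621, 0.031, -0.024]
ft_force: [0.5, -0.9, -3.2]
opening: 0.067
```

```bash
python3 - <<'E'
from h import *
bar()
E
```

```text
bar mid in stand x,y,z mm [ -0.    1.1 229.8] tilt 4.48 zL,zR 238.0 221.7 F stand [ 0.65 -0.75 -3.22] M [-0.064  0.102 -0.024]
```

move_arm:
  delta_rot:
    - [0, 0.2, 0]
  offset:
    - [0, 0, 0.001]
  gripper: [0]

```text
t: 17.35
ee_pos: [0.5363, 0.2452, 0.2106]
ee_rot: [0.783, 0.621, 0.033, -0.025]
ft_force: [-1.6, -1.2, 3.0]
opening: 0.071
```

```bash
python3 - <<'E'
from h import *
bar()
E
```

```text
bar mid in stand x,y,z mm [  0.1   1.2 229.6] tilt 4.71 zL,zR 238.1 221.0 F stand [-1.32 -1.53  3.04] M [-0.263  0.306 -0.021]
```

move_arm:
  delta_rot:
    - [0, 0.2, 0]
  offset:
    - [0, 0, 0.0005]
  gripper: [0]

```text
t: 17.48
ee_pos: [0.5364, 0.2453, 0.2107]
ee_rot: [0.783, 0.62, 0.034, -0.026]
ft_force: [-0.9, -2.0, 0.3]
opening: 0.067
```

```bash
python3 - <<'E'
from h import *
bar();st()
E
```

```text
bar mid in stand x,y,z mm [  0.2   1.3 229.6] tilt 4.94 zL,zR 238.6 220.7 F stand [-0.46 -2.17  0.29] M [-0.303  0.287 -0.076]
t 17.48 p [0.5364 0.2453 0.2107] yaw -13.22 xz 4.94 yz 0.1 F [-0.9464 -2.0009  0.289 ] M [-0.228   0.3491 -0.0759] op 0.067
```

move_arm:
  delta_rot:
    - [0, 0, 0]
    - [0, 0, 0]
    - [0, 0, 0]
    - [0, 0, 0]
    - [0, 0, 0]
    - [0, 0, 0]
  offset:
    - [0, 0, 0]
    - [0, 0, 0]
    - [0, 0, 0]
    - [0, 0, 0]
    - [0, 0, 0]
    - [0, 0, 0]
  gripper: [0.2, 0.4, 0.6, 0.6, 0.6, 0.6]

```text
t: 18.23
ee_pos: [0.5373, 0.2455, 0.2117]
ee_rot: [0.783, 0.621, 0.036, -0.026]
ft_force: [0.1, 0.4, -0.5]
opening: 0.598
```

```bash
python3 - <<'E'
from h import *
import cv2
bar();st()
for n in('side',):
  im=bot.capture(n); cv2.imwrite(f'pics/{n}6.png',im[:,:,::-1])
t=cv2.imread('pics/side6.png')[150:370,260:420];cv2.imwrite('pics/s6c.png',cv2.resize(t,None,fx=2.7,fy=2.7,interpolation=cv2.INTER_CUBIC))
E
```

```text
bar mid in stand x,y,z mm [  1.    1.7 230.6] tilt 5.02 zL,zR 239.7 221.5 F stand [ 0.04  0.39 -0.54] M [-0.05   0.02  -0.004]
t 18.23 p [0.5373 0.2455 0.2117] yaw -13.21 xz 5.02 yz 0.23 F [ 0.1273  0.368  -0.5401] M [-0.0441  0.0314 -0.0042] op 0.598
```

View pics/s6c.png

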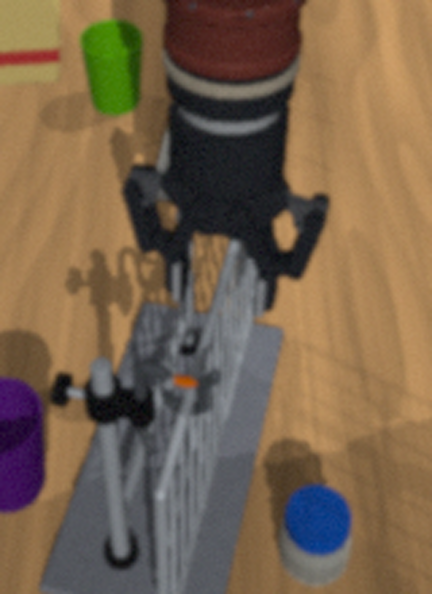

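move_arm:
  delta_rot:
    - [0, 0, 0]
    - [0, 0, 0]
    - [0, 0, 0]
    - [0, 0, 0]
    - [0, 0, 0]
    - [0, 0, 0]
    - [0, 0, 0]
    - [0, 0, 0]
    - [0, 0, 0]
    - [0, 0, 0]
  offset:
    - [0, 0, -0.01]
    - [0, 0, -0.015]
    - [0, 0, -0.02]
    - [0, 0, -0.03]
    - [0, 0, -0.04]
    - [0, 0, -0.04]
    - [0, -0.03, -0.01]
    - [-0.03, -0.04, 0]
    - [-0.04, -0.04, 0]
    - [-0.03, -0.03, 0]
  gripper: [0.6, 0.6, 0.6, 0.6, 0.6, 0.6, 0.6, 0.6, 0.6, 0.6]

```text
t: 19.52
ee_pos: [0.3712, 0.1648, 0.3811]
ee_rot: [0.782, 0.621, 0.039, -0.023]
ft_force: [-0.3, 0.2, 0.6]
opening: 0.595
```

move_arm:
  delta_rot:
    - [0, 0, 0]
    - [0, 0, 0]
    - [0, 0, 0]
    - [0, 0, 0]
    - [0, 0, 0]
    - [0, 0, 0]
    - [0, 0, 0]
  offset:
    - [-0.05, 0, 0]
    - [-0.05, 0, 0]
    - [-0.05, 0, 0]
    - [-0.05, 0, 0]
    - [-0.05, 0, 0]
    - [-0.03, 0, 0]
    - [0, 0, 0]
  gripper: [0.6, 0.6, 0.6, 0.6, 0.6, 0.6, 0.6]

```text
t: 20.4
ee_pos: [0.303, -0.1147, 0.3644]
ee_rot: [0.782, 0.622, 0.043, -0.016]
ft_force: [-0.1, 0.2, 1.1]
opening: 0.604
```

```bash
python3 - <<'E'
from h import *
import cv2
st()
for n in('top','side'):
  im=bot.capture(n); cv2.imwrite(f'pics/{n}7.png',im[:,:,::-1])
t=cv2.imread('pics/top7.png')[140:260,140:320];cv2.imwrite('pics/t7c.png',cv2.resize(t,None,fx=4.4,fy=4.4,interpolation=cv2.INTER_CUBIC))
t=cv2.imread('pics/side7.png')[170:390,230:410];cv2.imwrite('pics/s7c.png',cv2.resize(t,None,fx=2.7,fy=2.7,interpolation=cv2.INTER_CUBIC))
E
```

```text
t 20.4 p [ 0.303  -0.1147  0.3644] yaw -13.12 xz 4.97 yz 1.62 F [-0.1173  0.2459  1.0972] M [-0.0169 -0.0094 -0.0092] op 0.604
```

View pics/t7c.png

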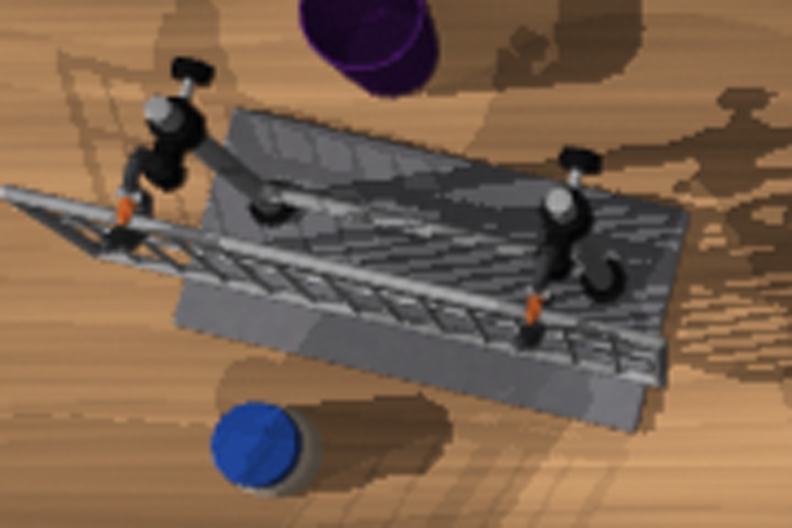

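View pics/s7c.png

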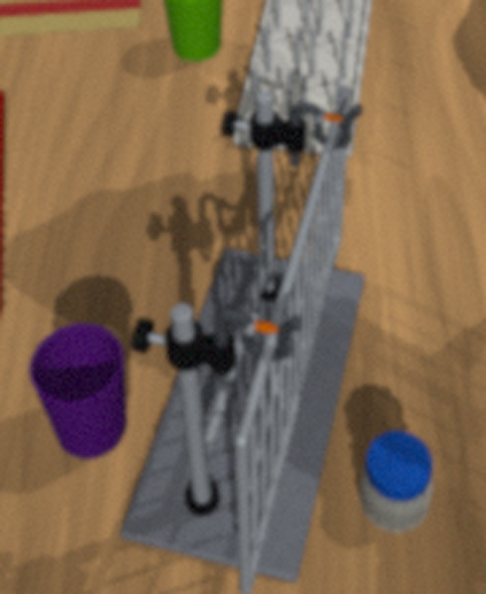

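move_arm:
  delta_rot:
    - [0, 0, 0]
    - [0, 0, 0]
    - [0, 0, 0]
    - [0, 0, 0]
    - [0, 0, 0]
    - [0, 0, 0]
    - [0, 0, 0]
    - [0, 0, 0]
  offset:
    - [0, 0, 0]
    - [0, 0, 0]
    - [0, 0, 0]
    - [0, 0, 0]
    - [0, 0, 0]
    - [0, 0, 0]
    - [0, 0, 0]
    - [0, 0, 0]
  gripper: [0.6, 0.6, 0.6, 0.6, 0.6, 0.6, 0.6, 0.6]

```text
t: 21.5
ee_pos: [0.3041, -0.1107, 0.3659]
ee_rot: [0.78, 0.625, 0.043, -0.015]
ft_force: [-0.0, -0.1, 0.3]
opening: 0.602
```

```bash
python3 - <<'E'
from h import *
import cv2
st()
C={}
bxs={'top':[(160,165,190,210),(248,195,275,222)],'side':[(310,278,345,305),(340,200,368,222)]}
for n in bxs:
    im=bot.capture(n)[:,:,::-1]; cv2.imwrite(f'pics/{n}8.png',im); b,g,r=cv2.split(im.astype(float))
    w=np.clip(r-np.maximum(g,b)*1.3-20,0,None)
    old=cv2.imread(f'pics/{n}7.png'); x=slice(170,390),slice(230,410); print('motion',np.abs(im[x].astype(int)-old[x]).mean())
    for i,(x0,y0,x1,y1) in enumerate(bxs[n]):
        s=w[y0:y1,x0:x1]; Y,Xx=np.mgrid[y0:y1,x0:x1]; m=s>0.4*s.max(); s=s*m
        C[n,i]=((Xx*s).sum()/s.sum(),(Y*s).sum()/s.sum()); print(n,i,np.round(C[n,i],1),m.sum())
for i in(0,1): print(tri(C['top',i],C['side',i]))
E
```

```text
t 21.5 p [ 0.3041 -0.1107  0.3659] yaw -12.67 xz 4.92 yz 1.75 F [-0.0469 -0.122   0.3024] M [-0.0767 -0.0057 -0.0196] op 0.602
motion 2.336523569023569
top 0 [167.8 187.4] 13
top 1 [260.8 209.6] 14
motion 2.162861952861953
side 0 [328.  290.8] 22
side 1 [353.3 213.2] 7
(array([0.5604, 0.3441, 0.2597]), np.float64(0.0003549163075500041))
(array([0.5113, 0.1423, 0.246 ]), np.float64(0.0018251915967315458))
```

Both keepers are back where they started, which means shut, and the rack hangs still.

```bash
python3 -c "
from bench import bot
bot.close_job()"
```

```text
the job is handed in; nothing more can be done
```

The rack hangs by its top bar on both snap hooks with both orange keepers shut over it, and I handed the job in at about 21.6 s of the 72 s.

- **Hanging:** I lifted the rack straight out of the draining stand, carried it round in front of the hooks and tilted it about 4°, because the left hook sits about 14 mm higher. I then pressed it past the keepers. The most I read was about 9 N per hook, estimated from the wrist force and moment.
- **Keeper check:** I pulled the bar up and it stopped about 15 to 16 mm above the seats. The load was roughly 5 N on the left keeper and 6 to 7 N on the right.
- **Release:** I set the bar back down until both hooks carried load, about 4 N left and 2 N right, then let go and backed the arm away.
- **Last checks:** In the final pictures both keepers are back at their starting positions, to within 1 mm. The cups and the jar look untouched, judged by eye.
- **Less certain:** The split between the left and right hooks is good to only about 1 to 2 N. The wrist's tilt (about 4.9°) also came to differ from the bar's (about 4°), so the bar turned slightly in the grip.

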